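# Dock the transfer tray, unlatch the bottle carrier and hold its gate wide

### The job

Get the bottle carrier ready for unloading: slide the loose white transfer tray until its open edge is flush and square against the carrier's sill, without a gap and in line with the doorway. Then squeeze the red main catch so that the gate springs ajar, squeeze the yellow safety catch so that it comes off altogether, and swing the gate by its black post past its half-way detent. Finish while still holding it by the post, wide open at a right angle to the doorway or a little beyond, with the tray still flush and the bottles and the beaker left standing where they are.

Things in the scene. Friction and masses are not known exactly. Their poses are not given: they have to be found in the camera images.
- carrier: Fixed grey open-topped bottle carrier, 160 (x) x 170 (y) x 90 mm high. Origin: centre of its underside on the worktop, z up. The doorway is its whole -x face. The gate hinges at the doorway's +y end; a black shelf outside the -y wall (x -150 to -14, y -157 to -85, top 68 mm high) carries the red and the yellow squeeze catch, 80 mm apart along x.
- sill (a point): Middle of the upper edge of the sill, the front edge of the carrier's 14 mm thick floor (carrier x = -80, y = 0, z = 14 mm). The sill is the upright plane x = -80 mm, from the worktop up to z = 14 mm. The gate, 44 to 96 mm high, shuts just in front of it and passes over the tray.
- tray: Loose white transfer tray, 130 (x) x 150 (y) mm, slab 14 mm thick, side rims 27 mm high, about 0.4 to 0.9 kg. Origin: centre of its underside. Its rimless open edge is the face x = +65 mm, which goes against the sill: docked, its axes are parallel to the carrier's and its origin is at x = -145, y = 0 mm in the carrier's frame.
- tray_grip (a point): Middle of the raised grip lip along the tray's back edge: 10 mm thick along the tray's x, 90 mm long, top at z = 35 mm. This point: tray x = -60, y = 0, z = 26 mm. The slab inside the lip is 14 mm high.
- tray_corner_l (a point): On the upper border of the tray's open edge, 70 mm from its middle toward the tray's +y (tray x = 65, y = 70, z = 14 mm).
- tray_corner_r (a point): On the upper border of the tray's open edge, 70 mm from its middle toward the tray's -y (tray x = 65, y = -70, z = 14 mm).
- main_bar (a point): On the red sliding finger bar of the main catch: centre of its section, 26 mm along the carrier's x by 8 mm along y, at z = 112 mm (at rest carrier x = -45, y = -112 mm). The bar's top is 125 mm high. Below z = 97 mm stand rims and gate next to the bars; above it there is room for fingers.
- main_thumb (a point): On the fixed black thumb bar that faces the red bar (same size and height): carrier x = -45, y = -146, z = 112 mm. Over their outer faces the two bars measure 42 mm (carrier y = -108 to -150 mm) at rest and 31 mm squeezed, then centred on y = -134.5 mm.
- main_catch (a joint): Travel of the red main catch (beside the carrier, farther from the tray): 0 at rest, 0.011 m fully squeezed, the red bar moving toward its black thumb bar. Takes 4 N rising to 8 N; the gate comes free at 8 to 9 mm and pops ajar by itself. Springs back when let go, without catching the gate again.
- safety_bar (a point): On the yellow sliding finger bar of the safety catch: like the red bar, at carrier x = -125, y = -112, z = 112 mm at rest, top 125 mm high.
- safety_thumb (a point): On the fixed black thumb bar that faces the yellow bar: carrier x = -125, y = -146, z = 112 mm. Widths as for the main catch: 42 mm at rest, 31 mm squeezed, then centred on carrier y = -134.5 mm.
- safety_catch (a joint): Travel of the yellow safety catch (in front of the doorway plane, nearer the tray): 0 at rest, 0.011 m fully squeezed; forces and spring-back as for the main catch. It holds the gate ajar after the main catch is off; squeezed before that it frees nothing. Once past it the gate stays off.
- gate (a joint): Gate angle: 0 shut, 1.8 rad at its stop. It opens toward the carrier's -x. A kicker pops it to about 0.07 when the main catch is squeezed and to 0.16 when then the safety catch is squeezed. Beyond, a spring closes it (1 N at the post ajar, 2 N wide open). Detent bump at 0.7 rad, felt from 0.3 to 1.1, some 3 N at the post to pass. Let go when wide, it falls back to about 1.0.
- gate_hinge (a point): On the gate's upright hinge axis, 70 mm above the worktop (carrier x = -85, y = +85 mm). A steel disc, top 105 mm high, lies on it. At gate angle a the post's axis is at hinge + 118 mm * (-sin a, -cos a) in the carrier's x and y.
- pull: Black round upright post on the gate's top rail, 16 mm in diameter (19 mm knob at the top), free from z = 101 to 147 mm, 118 mm from the hinge axis. Origin on its axis at z = 125 mm. It turns freely about its own axis, so the gripper need not turn as the gate swings.
- amber_bottle: Amber bottle with blue cap, 66 mm across, 137 mm tall, standing loose in the carrier near its back wall; origin at the centre of its underside. To be left standing where it is.
- white_bottle: White plastic bottle, 51 mm across, 96 mm tall, standing loose in the carrier near its back wall; origin at the centre of its underside. To be left standing where it is.
- beaker: Clear beaker, about 64 mm across, 82 mm tall, standing loose on the worktop behind the carrier (its +x side); origin at the centre of its underside. To be left standing where it is.
There are look-alikes about, which are no part of the job. Of the things that look like the tray, the larger one is meant.

How it is judged:
By the outcome, as a careful person would: the job done as asked, in the order asked, and still so for the second after the job is handed in, while the arm keeps its last pose, push and grip.
It also fails if it takes over 72 s, if anything falls off the work surface, if the arm or the gripper's body presses on something with over 40 N, if the wrist force passes 120 N, or if a joint passes its speed limit or range.

### The arm

A 7-joint arm with a two-finger parallel gripper is mounted at the origin on a cart in front of the work surface, level with it; the furniture and walls round the work are solid. World frame = base frame: x ahead of the robot, y to its left, z up, the work surface at z = 0. Lengths are in m, angles in rad, forces in N, time in s.
With the tool pointing down it reaches from about 0.425 to 0.925 m from the base axis. Payload 6.8 kg.
Tool frame: the origin (TCP) lies between the finger pads; the fingertips stand 22 mm ahead of it and the grasp point (between the pads) lies 3 mm ahead of it; z points along the fingers, y is the line along which they close (so a half turn about z gives the same grasp; the last joint's range is limited). The gripper opens to 85 mm and grips with 20 to 120 N. Pads are 22 mm wide; open, the fingers measure 114 mm over their backs; the gripper's body (76 mm by 85 mm) begins 54 mm behind the grasp point. The pads swing forward as they close: fully open they stand 13 mm farther back than shut.
Start: joints at [1.128, 0.477, 0.022, 1.555, -0.011, 1.109, -0.083], TCP at [0.222, -0.638, 0.253] pointing down, gripper open.
Joint ranges: [-2.96, 2.96], [-0.34, 2.1], [-1.41, 1.46], [0.24, 2.44], [-1.37, 4.51], [0.17, 1.92], [-2.96, 2.96]. Speed limits (rad/s): [2.39, 2.39, 3.14, 3.14, 3.14, 3.14, 3.14].

### API

Orientations are given as a unit quaternion [w, x, y, z].
In Python, from station import bot gives the robot as it stands.
- The arm moves only by the tool servo_tool, never from a script. Its argument "motion" is a list that holds one entry, the list of rows, each a list of 5 numbers: the opening, from 0 (shut) to 1 (fully open), then the shift along the world's x, y, z each as a share of 0.04 m, from -1 to 1, then the turn about the world's z as a share of 0.12 rad, from -1 to 1. A call has 1 to 20 rows; each row shifts and turns the commanded pose from where the row before left it; what a row does not reach is not made up. A row lasts 1/10 s, in which the tool goes at most 50 mm and 8.59 degrees, less where a joint would pass 70% of its speed; a pose out of reach is approached as far as the arm can. A call with a number of a shift or a turn outside -1 to 1 is refused whole. A call with a gripper value outside its range is refused whole. The fingers move at their own pace and stop on an object; "newtons" is the grip in N (left out, the last holds). Time passes only in rows, so rows that do not move let the fingers close. It gives the time, the measured TCP pose, the force, the opening and the grip force at its end, in the units of the state.
- bot.get_obs(): the state, without advancing time (a new reading comes with each control period).
- bot.read_camera(name): name is "scene" or "side" or "wrist"; returns (picture, depth): 400x640x3 uint8, red, green, blue; 400x640 float32, m along the optical axis (not along the pixel's ray), 0 where there is no reading.
- bot.get_calibration(name): a dict with "fovy" (degrees; the focal length in pixels is half the picture's height over the tangent of half this angle, whatever the lens; pixels are square), "cx", "cy" (the principal point, pixels), "view" (4x4, takes a point from world to camera coordinates). Camera axes: x right, y down, z forward; pixel columns grow to the right and rows downward; lengths in m; the calibration is good to about 2 mm. A picture is of the moment at which its call begins: read the wrist's pose just before it. get_calibration takes no time and is no camera call; for the wrist camera it gives the pose at the moment of the call.
- bot.hand_in(): hands the job in; it is judged then, once.
The state is a dict: "t": time; "q": joint angles; "joint_vel": joint speeds; "joint_torque": joint torques, N m; "eef_pos": TCP position; "tool_rot": TCP orientation; "contact_force": force on the tool from outside, world axes, zero at the start; "torque": the same for the moment, N m; "gripper_width": opening from 0.0 (shut) to 1.0 (fully open); "grasp_force": force on a finger pad.
Only numpy, scipy, OpenCV 4.12 (cv2) and the standard library are available. Lean on these libraries where they do the work, as an engineer would, in place of code of your own. Each camera call takes 0.05 s, during which the arm holds its last target. There are 200 camera calls.

## Working session

There is one attempt and no reset: what is moved stays moved. The work goes in short steps, Python scripts to look and compute and a tool call to move; the robot and the scene stay as the last step left them, time stands still between calls to the robot, and variables do not carry over. Pictures are saved under pics/ and viewed, at most 10 in all, crops included, and the job is handed in when it is done.

Besides the shell and the picture viewer there is one more tool, called after "Call:" as a command line: name --argument value ..., lists and objects as JSON in quotes. servo_tool: Moves the arm, as the interface text tells. Shift numbers are shares of 0.04 m and turn numbers shares of 0.12 rad, none past 1 either way. Its arguments: {"type":"object","properties":{"motion":{"type":"array"},"newtons":{"type":"number"}},"required":["motion"]}

```bash
mkdir -p pics; cat > h.py <<'E'
import numpy as np, cv2
from station import bot
def K(c):
    f=200/np.tan(np.radians(c["fovy"])/2); return f,c["cx"],c["cy"]
def cloud(name):
    c=bot.get_calibration(name); im,d=bot.read_camera(name); f,cx,cy=K(c)
    v,u=np.mgrid[0:400,0:640]; P=np.stack([(u-cx)/f*d,(v-cy)/f*d,d,np.ones_like(d)],-1)
    W=(P@np.linalg.inv(c["view"]).T)[...,:3]; W[d==0]=np.nan
    return im,d,W,c
def ray(c,u,v,z):
    f,cx,cy=K(c); T=np.linalg.inv(c["view"]); r=T[:3,:3]@np.array([(u-cx)/f,(v-cy)/f,1.]); o=T[:3,3]
    return o+r*(z-o[2])/r[2]
def save(n,im): cv2.imwrite("pics/"+n,im[...,::-1])
E
python3 - <<'E'
from h import *
a=[]
for n in("scene","side"):
    im,d,W,c=cloud(n); np.savez(n,im=im,W=W); save(n+"0.png",im); print(n,c["fovy"],np.linalg.inv(c["view"])[:3].round(3).tolist(),(d==0).mean())
print(bot.get_obs())
E
```

```text
scene 55.625848965081175 [[-0.439, -0.675, 0.594, -0.032], [-0.899, 0.326, -0.293, 0.299], [0.005, -0.662, -0.749, 0.799]] 0.0037734375
side 47.0477524343268 [[-0.901, -0.176, 0.396, 0.161], [-0.433, 0.415, -0.8, 0.792], [-0.023, -0.893, -0.45, 0.527]] 0.0041484375
{'t': 0.1, 'q': array([ 1.127931  ,  0.4777418 ,  0.02232922,  1.55630433, -0.01149778,
        1.10926885, -0.08312102]), 'joint_vel': array([ 0.00287553, -0.00092283, -0.00017401, -0.00239918, -0.00016745,
        0.00060956, -0.00046776]), 'joint_torque': array([ 4.81085008e-03, -5.97755063e+01,  1.61399927e+00, -2.81950754e+01,
        1.28786746e-02,  5.02645664e-03, -1.95673050e-05]), 'eef_pos': array([ 0.22161852, -0.63708821,  0.25242667]), 'tool_rot': array([-7.74811460e-04,  9.86022849e-01,  1.66608240e-01, -1.87506450e-04]), 'contact_force': array([-0.2408206 , -0.59580246,  0.82907264]), 'torque': array([-0.00601554, -0.01979508,  0.03684589]), 'grasp_force': 0.0, 'gripper_width': 1.000031856141116}
```

View pics/scene0.png

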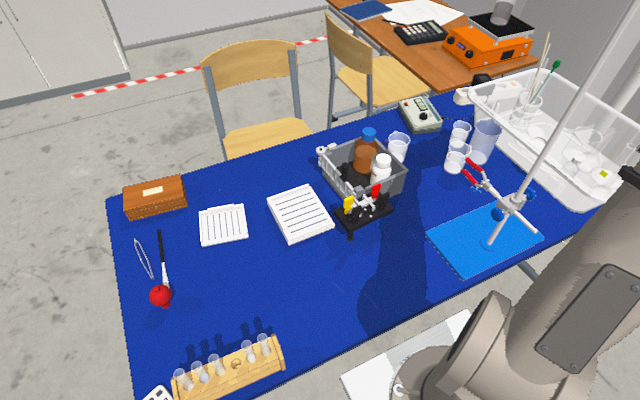

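View pics/side0.png

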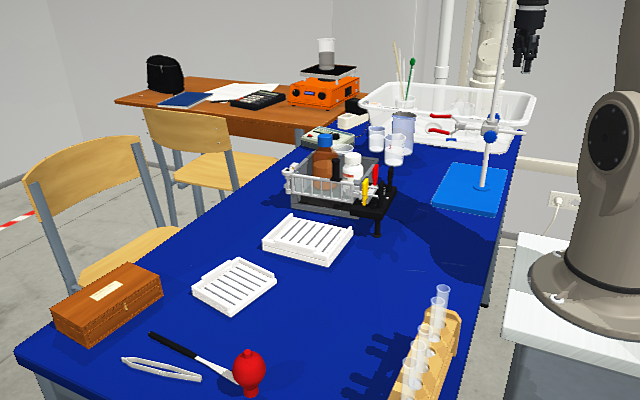

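The scene view shows the carrier near (365,170), with red and yellow catches at (376,190) and (349,203). Two white trays lie at (300,213), the larger and nearer one, and at (222,224), the smaller one. I'll measure both trays, and check with an enlarged crop.

```bash
python3 - <<'E'
from h import *
for n in("scene","side"):
    D=np.load(n+".npz"); im,W=D["im"],D["W"]
    hsv=cv2.cvtColor(im,cv2.COLOR_RGB2HSV)
    on=(W[...,2]>0.005)&(W[...,2]<0.05)&(hsv[...,1]<60)&(hsv[...,2]>120)
    k,l,s,ce=cv2.connectedComponentsWithStats(on.astype(np.uint8))
    for i in range(1,k):
        if s[i,4]>400:
            P=W[l==i]; r=cv2.minAreaRect(P[:,:2].astype(np.float32)*1000); print(n,"white",s[i],np.round(r[0]),np.round(r[1]),round(r[2]),np.nanpercentile(P[:,2],[50,98]).round(3))
    for nm,(lo,hi) in dict(yel=((22,150,120),(34,255,255)),red=((0,180,120),(6,255,255)),blue=((100,150,60),(112,255,255))).items():
        m=(cv2.inRange(hsv,lo,hi)>0)&(W[...,2]>0.06)&(W[...,2]<.16)
        k,l,s,ce=cv2.connectedComponentsWithStats(m.astype(np.uint8))
        for i in range(1,k):
            if s[i,4]>25: print(n,nm,s[i],np.nanmedian(W[l==i],0).round(3),np.nanmax(W[l==i],0).round(3))
D=np.load("scene.npz")["im"][130:260,180:430]; save("crop0.png",cv2.resize(D,None,fx=3.2,fy=3.2,interpolation=cv2.INTER_CUBIC))
E
```

```text
scene white [547  44  44  33 538] [  772. -1190.] [ 19. 194.] 90 [0.028 0.049]
scene white [598  53  42  32 490] [  618. -1337.] [163. 125.] 90 [0.027 0.049]
scene white [398  95  45  36 852] [ 737. -463.] [116. 150.] 77 [0.041 0.048]
scene white [ 488   94   77   55 1444] [ 559. -781.] [214. 205.] 5 [0.025 0.049]
scene white [ 547  130   76   64 1362] [ 351. -764.] [239. 216.] 8 [0.024 0.049]
scene white [495 137  37  37 423] [ 460. -588.] [ 16. 142.] 88 [0.029 0.049]
scene white [532 169  71  44 684] [ 277. -600.] [179.  75.] 28 [0.029 0.049]
scene white [ 267  184   68   61 2437] [545.  67.] [153. 131.] 0 [0.015 0.035]
scene white [ 199  203   49   43 1612] [597. 260.] [115. 101.] 78 [0.012 0.027]
scene white [ 390  346   60   54 1382] [90. 18.] [ 51. 159.] 21 [0.014 0.034]
scene yel [343 196  11  18 122] [ 0.451 -0.019  0.107] [ 0.482 -0.007  0.127]
scene red [371 184  10  15 100] [ 0.457 -0.099  0.108] [ 0.468 -0.087  0.127]
scene red [150 286  15  12  72] [0.443 0.438 0.065] [0.457 0.452 0.076]
scene blue [361 127  15  15 179] [ 0.608 -0.165  0.149] [ 0.634 -0.151  0.154]
side 
[... 235 characters left out ...]
.049]
side white [301 126  54  19 423] [ 741. -454.] [102. 151.] 75 [0.039 0.046]
side white [ 385  129  101   36 1215] [ 447. -536.] [317. 159.] 43 [0.027 0.049]
side white [ 262  213   91   52 2780] [545.  67.] [135. 151.] 90 [0.014 0.033]
side white [ 533  249  107   88 3422] [49. 30.] [118. 229.] 34 [0.012 0.043]
side white [ 192  257   85   58 2754] [598. 260.] [117. 103.] 78 [0.01  0.025]
side yel [362 178   7  28 135] [ 0.453 -0.014  0.104] [ 0.484 -0.008  0.125]
side red [372 164   6  21  80] [ 0.459 -0.092  0.107] [ 0.489 -0.085  0.125]
side red [236 350  24  19 242] [0.445 0.439 0.063] [0.462 0.452 0.075]
side blue [318 134  15  13 179] [ 0.61  -0.159  0.142] [ 0.633 -0.149  0.152]
```

View pics/crop0.png

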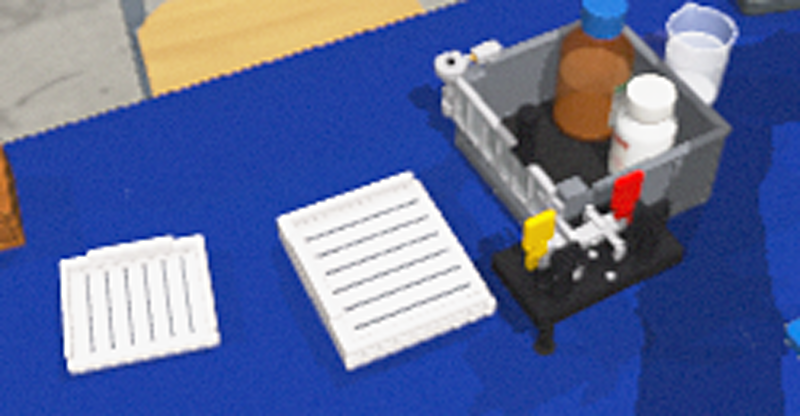

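The crop shows the larger tray with rims, at (300,213) in the scene. It measures 150 x 130 mm at about (0.545, 0.067). The other is 115 x 101 mm, so the larger one is ours. Next is the retort stand, which may be in the arm's way.

```bash
python3 - <<'E'
from h import *
G={}
for n in("scene","side"):
    W=np.load(n+".npz")["W"].reshape(-1,3); W=W[np.isfinite(W).all(1)]
    m=(W[:,0]>0.1)&(W[:,0]<1)&(W[:,1]>-.8)&(W[:,1]<.2)&(W[:,2]>.06)&(W[:,2]<.9)
    for p in W[m]:
        k=(int(p[0]//.05),int(p[1]//.05)); G.setdefault(k,[]).append(p[2])
for j in range(3,-17,-1):
    print("%5.2f"%(j*.05)," ".join("%3d"%(100*np.percentile(G[(i,j)],95)) if len(G.get((i,j),[]))>2 else "  ." for i in range(2,20)))
print("x:",[round(i*.05,2) for i in range(2,20)])
c=bot.get_calibration("side");print(ray(c,483,187,0.01)); c=bot.get_calibration("scene"); print(ray(c,490,245,.01),ray(c,430,235,.01),ray(c,545,240,.01),ray(c,465,278,.01),ray(c,505,207,.01))
E
```

```text
0.15   .   .   .   .   .   .   .   .   .   .   .   .   .   .   .   .   .   .
 0.10   .   .   .   .   .   .   .   .   .   .   .   .   .   .   .   .   .   .
 0.05   .   .   .   .   .   .   .   .   .   .   .   .   .   .   .   .   .   .
 0.00   .   .   .   .   .   .   6   6   .   .   .   .   .   .   .   .   .   .
-0.05   .   .   .   .   .   .  12  12  14   9  10  10   .   .   .   .   .   .
-0.10   .   .   .   .   .   .  11  11  14   9  10  10   .   .   .   .   .   .
-0.15   .   .   .   .   .   .  12  12   7  10  11   9   .   .   .   .   .   .
-0.20   .   .   .   .   .   .   .   9  11  14  15   9   .   .   .   .   .   .
-0.25   .   .   .   .   .   .   .   9   9   9   9   .   .   .   .   .   .   .
-0.30   .  17  18  18  19  19   .   .   .   8   8   .   .   .   .   .   .   .
-0.35   .   .  57  57   .   .   .   .   .   7   7   .   .   .   .   .   .   .
-0.40   .   .   .   .   .   .   .   8   7   .   .   .   .   .   .   .   .   .
-0.45   .   .   .   .   .   .   .   8   8   .   .   .   .   .   .   .   .   .
-0.50   .   .   .   .   .   .   .  11  11   6   7   .   .   .   .   .   .   .
-0.55   .   .  12  12  12  11  11  11  11   7   7   .   .   .   .   .   .   .
-0.60   .  33  38  12  12  12  12  12  12  12  11  12   .   .   .   .   .   .
-0.65   .  42  42  42   .   .   .   .   .   .   .  12   .   .   .   .   .   .
-0.70   .  11  32  34   8   .   .   .   .   .   .  12   8   8   .   .   .   .
-0.75   .  11   .  31  14   9   8   .  18  19  18  12   8   8   .   .   .   .
-0.80   .  11   .  13  15   9   9   .   9  23  27  12   .   .   .   .   .   .
x: [0.1, 0.15, 0.2, 0.25, 0.3, 0.35, 0.4, 0.45, 0.5, 0.55, 0.6, 0.65, 0.7, 0.75, 0.8, 0.85, 0.9, 0.95]
[ 0.24902263 -0.32407235  0.01      ]
[ 0.24739145 -0.31513897  0.01      ] [ 0.33644181 -0.19983434  0.01      ] [ 0.19867284 -0.44968064  0.01      ] [ 0.20328456 -0.19879799  0.01      ] [ 0.32250562 -0.43722758  0.01      ]
```

```bash
python3 - <<'E'
from h import *
for n in("scene","side"):
    W=np.load(n+".npz")["W"]
    m=(abs(W[...,0]-.25)<.05)&(abs(W[...,1]+.32)<.06)&(W[...,2]>.25)
    v,u=np.nonzero(m); o=np.argsort(W[m][:,2])[::-1][:4]; print(n,W[m][o].round(3).tolist(),v[o],u[o], W[m].mean(0))
    # rod ray at top of image
c=bot.get_calibration("scene"); T=np.array(c["view"]); f,cx,cy=K(c)
for n in("scene","side"):
    c=bot.get_calibration(n);f,cx,cy=K(c)
    for z in(.3,.4,.5,.6,.7,.8,.9):
        p=c["view"]@np.array([.249,-.320,z,1]); print(n,z,(f*p[0]/p[2]+cx).round(),(f*p[1]/p[2]+cy).round())
E
```

```text
scene [[0.248, -0.302, 0.595], [0.248, -0.303, 0.595], [0.247, -0.304, 0.595], [0.249, -0.302, 0.594]] [0 0 0 0] [636 637 638 635] [ 0.24883902 -0.30395882  0.45758897]
side [[0.25, -0.301, 0.448], [0.254, -0.302, 0.448], [0.253, -0.303, 0.448], [0.249, -0.304, 0.448]] [0 0 0 0] [510 508 509 511] [ 0.25128254 -0.3051325   0.35395493]
scene 0.3 544.0 159.0
scene 0.4 570.0 116.0
scene 0.5 604.0 63.0
scene 0.6 647.0 -7.0
scene 0.7 706.0 -101.0
scene 0.8 790.0 -237.0
scene 0.9 920.0 -446.0
side 0.3 501.0 71.0
side 0.4 508.0 24.0
side 0.5 516.0 -28.0
side 0.6 525.0 -86.0
side 0.7 534.0 -149.0
side 0.8 545.0 -219.0
side 0.9 557.0 -298.0
```

Call:
servo_tool --motion '[[[1,-0.1,0.25,1,0],[1,-0.1,0.25,1,0],[1,-0.1,0.25,1,0],[1,-0.1,0.25,1,0],[1,-0.1,0.25,1,0],[1,-0.1,0.25,1,0],[1,0,0,1,0]]]'

```text
t: 0.8
eef_pos: [0.1971, -0.5763, 0.5353]
tool_rot: [0.0, 0.986, 0.167, 0.0]
contact_force: [-0.1, -1.0, -0.0]
gripper_width: 1.003
grasp_force: 0.0
```

```bash
python3 - <<'E'
from h import *
im,d,W,c=cloud("wrist"); save("w0.png",im)
print(c["fovy"],np.linalg.inv(c["view"])[:3].round(3).tolist()); o=bot.get_obs(); print(o["eef_pos"],o["q"].round(2))
m=(np.hypot(W[...,0]-.25,W[...,1]+.31)<.06)&(W[...,2]>.2); print(m.sum(), np.nanmax(W[m],0) if m.any() else "")
E
```

```text
65.06583218755249 [[0.328, -0.896, -0.299, 0.275], [-0.945, -0.312, -0.103, -0.55], [-0.001, 0.316, -0.949, 0.655]]
[ 0.19779579 -0.57772031  0.5424685 ] [ 1.11  0.25  0.04  1.25 -0.01  1.63 -0.09]
1762 [ 0.25733392 -0.3066026   0.39359654]
```

View pics/w0.png

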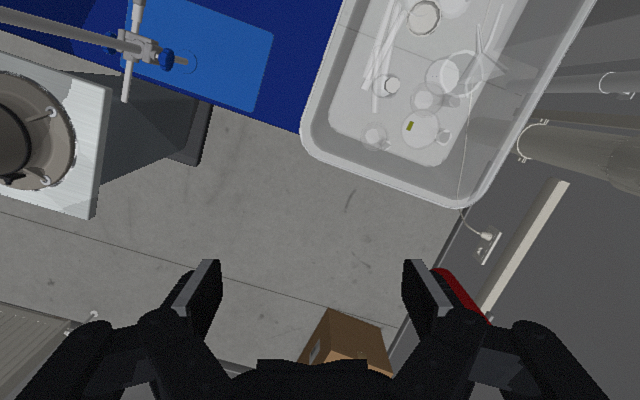

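The wrist view shows the stand's clamp at (145,45) and its rod running out of frame at the left edge. I still need the rod's top, so I'll go higher and closer.

Call:
servo_tool --motion '[[[1,-0.25,0.75,1,0],[1,-0.25,0.75,1,0],[1,-0.25,0.75,1,0],[1,-0.25,0.75,1,0],[1,0,0,0,0]]]'

```text
t: 1.35
eef_pos: [0.1583, -0.4595, 0.6901]
tool_rot: [0.009, 0.986, 0.167, 0.003]
contact_force: [0.0, 0.7, 0.1]
gripper_width: 1.0
grasp_force: 0.0
```

```bash
python3 - <<'E'
from h import *
im,d,W,c=cloud("wrist"); save("w1.png",im)
print(np.linalg.inv(c["view"])[:3,3].round(3)); o=bot.get_obs(); print(o["eef_pos"],o["q"].round(2))
m=(np.hypot(W[...,0]-.25,W[...,1]+.305)<.06)&(W[...,2]>.2); P=W[m]; v,u=np.nonzero(m); i=np.argmax(P[:,2]); print(m.sum(), P[i],u[i],v[i])
E
```

```text
[ 0.235 -0.431  0.81 ]
[ 0.1590727  -0.46007367  0.68689721] [ 0.92  0.06  0.21  1.16 -0.01  1.91 -0.11]
1720 [ 0.24640106 -0.3113373   0.60670871] 110 0
```

Call:
servo_tool --motion '[[[1,0.7,0,0,-1],[1,0.6,0,0,0],[1,0,0,0,0]]]'

```text
t: 1.7
eef_pos: [0.2153, -0.461, 0.6805]
tool_rot: [0.0, 0.994, 0.11, -0.001]
contact_force: [0.2, 0.3, -1.1]
gripper_width: 1.001
grasp_force: 0.0
```

```bash
python3 - <<'E'
from h import *
im,d,W,c=cloud("wrist"); save("w1.png",im)
print(np.linalg.inv(c["view"])[:3,3].round(3)); o=bot.get_obs(); print(o["eef_pos"],o["q"].round(2))
m=(np.hypot(W[...,0]-.25,W[...,1]+.305)<.06)&(W[...,2]>.2); P=W[m]; v,u=np.nonzero(m); i=np.argmax(P[:,2]); print(m.sum(), P[i],u[i],v[i])
E
```

```text
[ 0.296 -0.444  0.8  ]
[ 0.21325868 -0.46133474  0.68104089] [ 0.82  0.1   0.23  1.13 -0.02  1.91 -0.31]
3931 [ 0.25071293 -0.31462464  0.6618081 ] 0 131
```

View pics/w1.png

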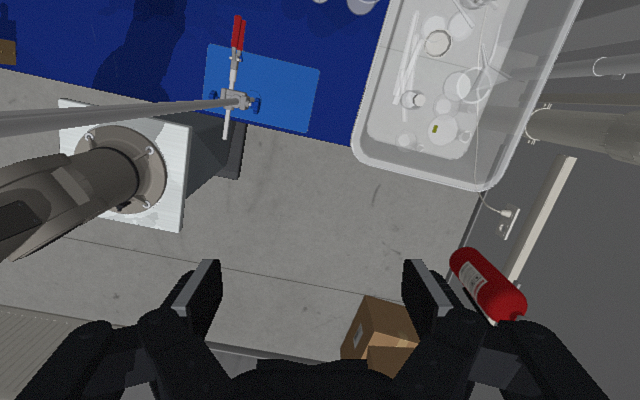

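The rod still runs out of frame at the left edge, (0,131), so it stands above z = 0.66. From the joint readings the forearm will be near z = 1.0 at this height, so I'll swing over, keeping the tool outside the rod at r = 0.57.

Call:
servo_tool --motion '[[[1,0.4,-0.7,-0.4,0],[1,0.4,-0.7,-0.4,0],[1,0.92,0.53,0,0],[1,0.92,0.53,0,0],[1,0.92,0.53,0,0],[1,0,0,0,0]]]'

```text
t: 2.35
eef_pos: [0.3586, -0.4506, 0.6494]
tool_rot: [0.0, 0.994, 0.112, 0.0]
contact_force: [-0.4, -0.3, 0.4]
gripper_width: 1.004
grasp_force: 0.0
```

Call:
servo_tool --motion '[[[1,0.72,0.69,0,0],[1,0.72,0.69,0,0],[1,0.72,0.69,0,0],[1,0.52,0.82,0,0],[1,0.52,0.82,0,0],[1,0.52,0.82,0,0],[1,0.52,0.82,0,0]]]'

```text
t: 3.05
eef_pos: [0.523, -0.2397, 0.651]
tool_rot: [0.003, 0.994, 0.106, -0.0]
contact_force: [-0.4, -0.5, 0.4]
gripper_width: 0.998
grasp_force: 0.0
```

Call:
servo_tool --motion '[[[1,0.2,0.65,-0.95,-0.92],[1,0.2,0.65,-0.95,-0.92],[1,0.2,0.65,-0.95,0],[1,0.2,0.65,-0.95,0],[1,0.2,0.65,-0.95,0],[1,0.2,0.65,-0.95,0],[1,0.2,0.65,-0.95,0],[1,0.2,0.65,-0.95,0],[1,0,0,0,0],[1,0,0,0,0]]]'

```text
t: 4.05
eef_pos: [0.5864, -0.0326, 0.3465]
tool_rot: [0.003, 1.0, -0.003, -0.002]
contact_force: [0.9, -1.0, 1.2]
gripper_width: 1.002
grasp_force: 0.0
```

```bash
python3 - <<'E'
from h import *
im,d,W,c=cloud("wrist"); save("w2.png",im); np.savez("w2",im=im,W=W)
o=bot.get_obs(); print(o["t"],o["eef_pos"],o["q"].round(2),o["tool_rot"])
E
```

```text
4.1 [ 0.58706903 -0.03350537  0.34806645] [ 0.05  0.26 -0.12  1.64  0.04  1.24 -1.66] [ 3.26239301e-03  9.99986900e-01 -3.94399658e-03 -3.67051913e-05]
```

View pics/w2.png

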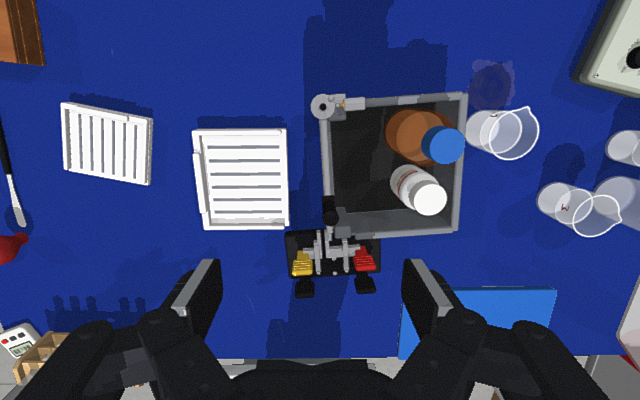

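The view from above is clear. The tray spans (192..289, 127..230), with its grip lip on the left at (197,180) and its open edge on the right at column 288. The hinge disc is at (322,104), the black post at (331,208), yellow at (302,263) and red at (364,259). The smaller look-alike is at (108,143). Now a second, lower wrist view, then I'll measure in both.

Call:
servo_tool --motion '[[[1,0,0.9,-0.8,0],[1,0,0.9,-0.8,0],[1,0,0,0,0],[1,0,0,0,0]]]'

```text
t: 4.5
eef_pos: [0.5875, 0.0395, 0.2847]
tool_rot: [0.003, 1.0, -0.003, 0.001]
contact_force: [0.1, -0.8, 0.2]
gripper_width: 1.001
grasp_force: 0.0
```

```bash
cat > m.py <<'E'
from h import *
def line(c,pts,z):
    P=np.array([ray(c,u,v,z)[:2] for u,v in pts],np.float32)
    for _ in range(3):
        vx,vy,x0,y0=cv2.fitLine(P,cv2.DIST_HUBER,0,.001,.001).ravel(); r=(P-[x0,y0])@[-vy,vx]; P=P[abs(r)<max(.002,2*r.std())]
    return np.array([x0,y0]),np.degrees(np.arctan2(vy,vx)),len(P),r.std()
def measure(im,c,T0):
    hsv=cv2.cvtColor(im,cv2.COLOR_RGB2HSV)
    m=((hsv[...,1]<70)&(hsv[...,2]>110)).astype(np.uint8)
    k,l,s,ce=cv2.connectedComponentsWithStats(m)
    f,cx,cy=K(c); p=c["view"]@np.array([*T0,.014,1]); u0,v0=f*p[0]/p[2]+cx,f*p[1]/p[2]+cy
    i=min((i for i in range(1,k) if s[i,4]>2500),key=lambda i:np.hypot(*(ce[i]-[u0,v0])))
    M=cv2.morphologyEx((l==i).astype(np.uint8),cv2.MORPH_CLOSE,np.ones((9,9))); x,y,w,h,_=s[i]; print("tray px",s[i])
    R=[(np.nonzero(M[v])[0].max()+.5,v) for v in range(y+12,y+h-12)]
    L=[(np.nonzero(M[v])[0].min()-.5,v) for v in range(y+h//2-20,y+h//2+20)]
    Tp=[(u,np.nonzero(M[:,u])[0].min()-.5) for u in range(x+25,x+w-12)]
    B=[(u,np.nonzero(M[:,u])[0].max()+.5) for u in range(x+25,x+w-12)]
    for n,q,z in(("open edge z0",R,0),("open edge z14",R,.014),("lip z35",L,.035),("+x side z0",Tp,0),("+x z27",Tp,.027),("-x side z27",B,.027),("-x z0",B,0)): print(n,*[np.round(t,4) for t in line(c,q,z)])
    for n,(lo,hi) in dict(yel=((20,140,90),(34,255,255)),red=((0,170,90),(7,255,255))).items():
        q=cv2.inRange(hsv,lo,hi); k,l,s,ce=cv2.connectedComponentsWithStats(q)
        for j in range(1,k):
            if 60<s[j,4]<3000: print(n,s[j],ce[j].round(1),"z.125",ray(c,*ce[j],.125).round(4))
E
python3 - <<'E'
from m import *
D=np.load("w2.npz"); o=bot.get_obs()
im,d,W,c=cloud("wrist"); save("w3.png",im); np.savez("w3",im=im,W=W,view=c["view"])
print(o["t"],o["eef_pos"],o["tool_rot"].round(3))
measure(im,c,(.545,.067))
E
```

```text
4.5 [0.58752016 0.03953923 0.2846535 ] [ 0.003  1.    -0.003  0.001]
tray px [  234   135   107   115 11768]
open edge z0 [5.427e-01 2.000e-04] -0.1513 91 0.0004
open edge z14 [0.5471 0.0015] -0.1513 91 0.0004
lip z35 [0.5568 0.1313] -0.0819 40 0.0003
+x side z0 [0.6208 0.0565] 89.6039 70 0.0
+x z27 [0.6241 0.0621] 89.6039 70 0.0
-x side z27 [0.4717 0.0473] 89.4811 70 0.0
-x z0 [0.4577 0.0675] 89.4811 70 0.0
yel [353 276  27  33 602] [364.8 294.2] z.125 [ 0.4702 -0.0167  0.125 ]
red [  0 258  26  34 339] [ 10.3 275.4] z.125 [0.4963 0.3456 0.125 ]
```

View pics/w3.png

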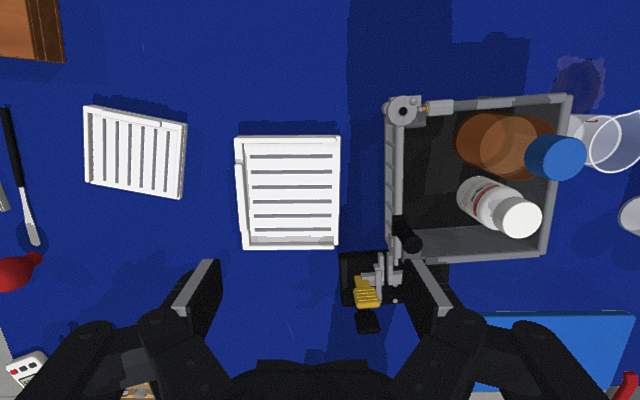

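The tray is confirmed: open edge at y ≈ 0.000, x centre ≈ 0.546, square to within 0.3°. The view also shows the hinge disc at (403,110), the post at (407,233) and yellow at (366,293). Next I measure the carrier's frame.

```bash
cat > car.py <<'E'
from m import *
def carrier(n,im,W):
    hsv=cv2.cvtColor(im,cv2.COLOR_RGB2HSV); Z=W[...,2]
    print("==",n)
    for nm,(lo,hi) in dict(yel=((20,140,60),(34,255,255)),red=((0,170,60),(7,255,255))).items():
        q=(cv2.inRange(hsv,lo,hi)>0)&(Z>.119)&(Z<.133)&(abs(W[...,1])<.2)
        P=W[q]
        if len(P)>15: print(nm,len(P),np.median(P,0).round(4),np.percentile(P,[3,97],axis=0)[:,:2].round(4).tolist())
    q=(hsv[...,2]<60)&(Z>.135)&(Z<.158)&(abs(W[...,1]+.05)<.05)&(abs(W[...,0]-.54)<.06)
    P=W[q]; 
    if len(P)>5: print("post",len(P),np.median(P,0).round(4),P.min(0).round(4),P.max(0).round(4))
    g=(hsv[...,1]<70)&(Z>.084)&(Z<.096)&(W[...,0]>.45)&(W[...,0]<.70)&(W[...,1]>-.26)&(W[...,1]<-.05)
    P=W[g]; xs=P[:,0];ys=P[:,1]
    E=[];F=[];Bk=[]
    for b in np.arange(-.20,-.09,.004):
        s=P[(abs(ys-b)<.002)]
        if len(s)>4: E.append([np.percentile(s[:,0],98),b]); F.append([np.percentile(s[:,0],2),b])
    for b in np.arange(.51,.64,.004):
        s=P[(abs(xs-b)<.002)&(ys<-.19)]
        if len(s)>2: Bk.append([b,np.percentile(s[:,1],2)])
    for nm,q in(("+x wall outer",E),("-x wall outer",F),("back outer",Bk)):
        q=np.array(q,np.float32)
        if len(q)<6: print(nm,"few"); continue
        vx,vy,x0,y0=cv2.fitLine(q,cv2.DIST_HUBER,0,.001,.001).ravel(); a=np.degrees(np.arctan(vy/vx)) ; print(nm,len(q),(x0.round(4),y0.round(4)),a.round(2),((q-[x0,y0])@[-vy,vx]).std().round(4))
    d=(hsv[...,1]<70)&(hsv[...,2]>110)&(Z>.1)&(Z<.112)&(abs(W[...,0]-.655)<.03)&(abs(W[...,1]+.055)<.03)
    P=W[d].astype(np.float32)
    if len(P)>10: 
        r=cv2.minEnclosingCircle(P[:,:2]); print("disc",len(P),np.median(P,0).round(4),r)
E
python3 - <<'E'
from car import *
for n in("w2","w3"):
    D=np.load(n+".npz"); carrier(n,D["im"],D["W"])
    W=D["W"]; q=W[(abs(W[...,2])<.01)]; print("table z",np.median(q[:,2]),q[:,2].std())
E
```

```text
== w2
yel 143 [ 0.4572 -0.0214  0.1232] [[0.4522, -0.0327], [0.4603, -0.0099]]
red 137 [ 0.463  -0.1005  0.1232] [[0.4581, -0.1116], [0.4658, -0.089]]
post 222 [ 0.5382 -0.0541  0.1448] [ 0.5286 -0.0632  0.1356] [ 0.5462 -0.0453  0.1475]
+x wall outer 28 (np.float32(0.6658), np.float32(-0.156)) -85.99 0.0312
-x wall outer 28 (np.float32(0.4881), np.float32(-0.1448)) -85.48 0.0006
back outer 29 (np.float32(0.5956), np.float32(-0.2187)) 4.02 0.0003Traceback (most recent call last):
  File "<stdin>", line 3, in <module>
  File "car.py", line 28, in carrier
    r=cv2.minEnclosingCircle(P[:,:2]); print("disc",len(P),np.median(P,0).round(4),r)
cv2.error: OpenCV(4.12.0) /io/opencv/modules/imgproc/src/shapedescr.cpp:201: error: (-215:Assertion failed) count >= 0 && (depth == CV_32F || depth == CV_32S) in function 'minEnclosingCircle'
```

```bash
sed -i 's/P\[:,:2\]); print("disc"/np.ascontiguousarray(P[:,:2])); print("disc"/' car.py; python3 - <<'E'
from car import *
for n in("w2","w3"):
    D=np.load(n+".npz"); carrier(n,D["im"],D["W"])
for n in("scene","side"):
    D=np.load(n+".npz"); carrier(n,D["im"],D["W"])
E
```

```text
== w2
yel 143 [ 0.4572 -0.0214  0.1232] [[0.4522, -0.0327], [0.4603, -0.0099]]
red 137 [ 0.463  -0.1005  0.1232] [[0.4581, -0.1116], [0.4658, -0.089]]
post 222 [ 0.5382 -0.0541  0.1448] [ 0.5286 -0.0632  0.1356] [ 0.5462 -0.0453  0.1475]
+x wall outer 28 (np.float32(0.6658), np.float32(-0.156)) -85.99 0.0312
-x wall outer 28 (np.float32(0.4881), np.float32(-0.1448)) -85.48 0.0006
back outer 29 (np.float32(0.5956), np.float32(-0.2187)) 4.02 0.0003
disc 612 [ 0.6558 -0.0528  0.1018] ((0.6561857461929321, -0.059462472796440125), 0.026435375213623047)
== w3
yel 192 [ 0.4573 -0.0202  0.1231] [[0.4523, -0.0318], [0.4599, -0.0094]]
post 333 [ 0.5387 -0.0531  0.1448] [ 0.5281 -0.0632  0.1351] [ 0.546  -0.0449  0.1473]
+x wall outer 28 (np.float32(0.6661), np.float32(-0.156)) -85.89 0.0433
-x wall outer 28 (np.float32(0.4881), np.float32(-0.144)) -85.37 0.0005
back outer 22 (np.float32(0.5528), np.float32(-0.2217)) 3.78 0.0005
disc 857 [ 0.6558 -0.0523  0.1017] ((0.6564807295799255, -0.05926939472556114), 0.026305723935365677)
== scene
yel 32 [ 0.4516 -0.0188  0.1235] [[0.4493, -0.0298], [0.4
[... 335 characters left out ...]
float32(0.5686), np.float32(-0.2187)) 4.74 0.0011
disc 83 [ 0.6523 -0.0512  0.1026] ((0.6508591771125793, -0.058465294539928436), 0.02598300389945507)
== side
yel 24 [ 0.4538 -0.0191  0.122 ] [[0.4505, -0.0319], [0.4576, -0.0104]]
red 19 [ 0.4587 -0.0951  0.1227] [[0.4566, -0.1294], [0.536, -0.0866]]
post 46 [ 0.5341 -0.05    0.1431] [ 0.5269 -0.0639  0.1354] [ 0.5441 -0.0443  0.1461]
+x wall outer 22 (np.float32(0.6592), np.float32(-0.1508)) 87.25 0.0219
-x wall outer 22 (np.float32(0.4888), np.float32(-0.1468)) -84.28 0.0024
back outer 10 (np.float32(0.5504), np.float32(-0.2183)) 3.12 0.0021
disc 54 [ 0.655  -0.0528  0.1013] ((0.6506327390670776, -0.05848386138677597), 0.02499212697148323)
```

The carrier yaw is -86.0° and its origin (0.577, -0.137). The post and bar heights agree with the text. The tray has to move (+21, -58) mm and turn +4°. I'll grip its lip at (0.546, 0.126).

Call:
servo_tool --motion '[[[0.6,-0.35,0.72,-1,0],[0.6,-0.35,0.72,-1,0],[0.6,-0.35,0.72,-1,0],[0.6,0,0,-1,0],[0.6,0,0,-1,0],[0.6,0,0,-0.6,0],[0.6,0,0,-0.4,0],[0.6,0,0,0,0],[0.6,0,0,0,0]]]'

```text
t: 5.45
eef_pos: [0.5479, 0.1235, 0.0481]
tool_rot: [0.003, 1.0, -0.004, 0.001]
contact_force: [-0.3, -0.4, 1.0]
gripper_width: 0.601
grasp_force: 0.0
```

```bash
python3 - <<'E'
from h import *
im,d,W,c=cloud("wrist"); o=bot.get_obs(); print(o["eef_pos"],o["tool_rot"].round(4))
hsv=cv2.cvtColor(im,cv2.COLOR_RGB2HSV)
q=(hsv[...,1]<70)&(hsv[...,2]>110)&(W[...,2]>.029)&(W[...,2]<.04)&(abs(W[...,0]-.55)<.1)&(abs(W[...,1]-.12)<.03)
P=W[q]; print(len(P),np.percentile(P,[3,50,97],axis=0).round(4).tolist()); save("w4.png",im)
E
```

```text
[0.54805026 0.12396973 0.04851255] [ 0.0027  1.     -0.004   0.0017]
3244 [[0.5068, 0.1219, 0.0314], [0.5534, 0.1266, 0.034], [0.5897, 0.1313, 0.0353]]
```

Call:
servo_tool --motion '[[[0.6,0,0.06,-0.22,0],[0.6,0,0,0,0],[0,0,0,0,0],[0,0,0,0,0],[0,0,0,0,0],[0,0,0,0,0],[0,0,0,0,0]]]' --newtons 40

```text
t: 6.2
eef_pos: [0.5463, 0.1272, 0.0383]
tool_rot: [0.003, 1.0, -0.003, 0.0]
contact_force: [-1.4, -0.5, 3.9]
gripper_width: 0.107
grasp_force: 40.5
```

Call:
servo_tool --motion '[[[0,0.1,-0.3,0,0.15],[0,0.1,-0.3,0,0.15],[0,0.1,-0.3,0,0.15],[0,0.1,-0.25,0,0.15],[0,0,0,0,0],[0,0,0,0,0]]]'

```text
t: 6.8
eef_pos: [0.5628, 0.0808, 0.0383]
tool_rot: [0.003, 0.999, 0.033, 0.001]
contact_force: [0.9, -2.9, 3.3]
gripper_width: 0.11
grasp_force: 40.5
```

```bash
python3 - <<'E'
from m import *
im,d,W,c=cloud("wrist"); save("w5.png",im); np.savez("w5",im=im,W=W,view=c["view"]); o=bot.get_obs(); print(o["t"],o["eef_pos"],o["tool_rot"].round(4))
for n in("scene","side"):
    im,d,W,c=cloud(n); save(n+"5.png",im); np.savez(n+"5",im=im,W=W)
E
```

```text
6.85 [0.56279597 0.08083885 0.03828338] [3.100e-03 9.995e-01 3.260e-02 9.000e-04]
```

View pics/w5.png

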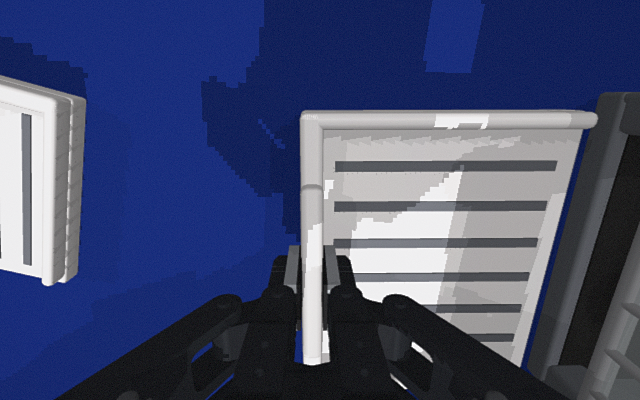

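The grip holds: the lip is between the pads at (313,280), and the tray's open edge runs (585,130)–(515,365). A thin blue gap separates it from the dark sill. I'll measure that strip.

```bash
python3 - <<'E'
from m import *
D=np.load("w5.npz"); im=D["im"]; c=bot.get_calibration("wrist")
hsv=cv2.cvtColor(im,cv2.COLOR_RGB2HSV)
blue=((hsv[...,0]>108)&(hsv[...,0]<125)&(hsv[...,1]>120)&(hsv[...,2]>40))
A=[];B=[]
for v in range(150,340,4):
    u=np.nonzero(blue[v,500:610])[0]+500
    if len(u)>2: A.append((u.min()-.5,v)); B.append((u.max()+.5,v)); 
print([(a[0],b[0],a[1]) for a,b in zip(A,B)][::6])
for n,q,z in(("tray z14",A,.014),("sill z0",B,0)): print(n,*[np.round(t,4) for t in line(c,q,z)])
W=D["W"]
# rim: outer edge on +x side, top
T=[]
for u in range(330,580,5):
    m=(hsv[60:200,u,1]<70)&(hsv[60:200,u,2]>70); 
    if m.any(): T.append((u,60+np.nonzero(m)[0].min()-.5))
for z in(0.0,.014,.027): print("rim",z,*[np.round(t,4) for t in line(c,T,z)])
L=[]
for v in range(130,235,4):
    m=(hsv[v,250:340,1]<70)&(hsv[v,250:340,2]>70)
    if m.any(): L.append((250+np.nonzero(m)[0].min()-.5,v))
print("lip",*[np.round(t,4) for t in line(c,L,.027)])
q=(hsv[...,1]<70)&(hsv[...,2]>70)&(abs(W[...,1]-.05)<.09)&(W[...,2]>.024)&(W[...,2]<.031)&(W[...,0]>.6); P=W[q]; print("rim pts",np.percentile(P,[1,50,99],axis=0).round(4).tolist())
E
```

```text
[(np.float64(577.5), np.float64(584.5), 150), (np.float64(571.5), np.float64(577.5), 174), (np.float64(565.5), np.float64(571.5), 198), (np.float64(558.5), np.float64(564.5), 222), (np.float64(552.5), np.float64(558.5), 246), (np.float64(546.5), np.float64(551.5), 270), (np.float64(539.5), np.float64(545.5), 294), (np.float64(533.5), np.float64(539.5), 318)]
tray z14 [ 0.5675 -0.0434] 4.0486 48 1e-04
sill z0 [ 0.5945 -0.0568] 4.2219 48 0.0002
rim 0.0 [0.641  0.0329] -86.2575 50 0.0002
rim 0.014 [0.6415 0.0347] -86.2574 50 1e-04
rim 0.027 [0.6425 0.0284] -86.2575 50 1e-04
lip [0.6168 0.089 ] 3.0593 27 0.0002
rim pts [[0.6073, -0.0302, 0.0242], [0.6368, 0.0454, 0.026], [0.6441, 0.089, 0.0279]]
```

Call:
servo_tool --motion '[[[0,0,-0.13,0,0],[0,0,-0.13,0,0],[0,0,-0.06,0,0],[0,0,0,0,0]]]'

```text
t: 7.35
eef_pos: [0.5623, 0.0709, 0.0383]
tool_rot: [0.001, 0.999, 0.034, 0.001]
contact_force: [0.4, 5.3, 4.6]
gripper_width: 0.105
grasp_force: 40.6
```

Call:
servo_tool --motion '[[[0,0,-0.04,0,0],[0,0,-0.03,0,0],[0,0,0,0,0]]]'

```text
t: 7.65
eef_pos: [0.5622, 0.0686, 0.0383]
tool_rot: [0.001, 0.999, 0.034, 0.001]
contact_force: [-0.4, 5.8, 5.0]
gripper_width: 0.102
grasp_force: 40.6
```

Call:
servo_tool --motion '[[[0,0,-0.05,0,0],[0,0,-0.05,0,0],[0,0,0,0,0]]]'

```text
t: 7.95
eef_pos: [0.562, 0.0669, 0.0383]
tool_rot: [0.0, 0.999, 0.035, 0.001]
contact_force: [-0.2, 10.8, 3.4]
gripper_width: 0.105
grasp_force: 40.6
```

Call:
servo_tool --motion '[[[0,0,-0.05,0,0],[0,0,-0.05,0,0],[0,0,0,0,0]]]'

```text
t: 8.25
eef_pos: [0.562, 0.0668, 0.0383]
tool_rot: [-0.002, 0.999, 0.036, 0.001]
contact_force: [-1.0, 19.2, 1.7]
gripper_width: 0.107
grasp_force: 40.5
```

It has seated: 19 N with no further motion. I'll check the seam before letting go.

```bash
python3 - <<'E'
from m import *
im,d,W,c=cloud("wrist"); save("w6.png",cv2.resize(im[80:400,430:640],None,fx=1.8,fy=1.8))
hsv=cv2.cvtColor(im,cv2.COLOR_RGB2HSV)
T=[]
for u in range(330,560,5):
    m=(hsv[60:200,u,1]<70)&(hsv[60:200,u,2]>70); 
    if m.any(): T.append((u,60+np.nonzero(m)[0].min()-.5))
print("rim",*[np.round(t,4) for t in line(c,T,0)])
A=[]
for v in range(160,330,4):  # bright tray -> darker: last bright pixel
    g=hsv[v,480:600,2].astype(int); A.append((480+np.argmin(np.diff(cv2.GaussianBlur(g.astype(np.float32),(1,5),1).ravel())),v))
print("edge",A[::6],*[np.round(t,4) for t in line(c,A,.014)])
blue=((hsv[...,0]>108)&(hsv[...,0]<125)&(hsv[...,1]>120)&(hsv[...,2]>40)); print("blue px in seam",[int(blue[v,500:600].sum()) for v in range(150,340,20)])
E
```

```text
rim [0.6402 0.0245] -85.8126 46 0.0
edge [(np.int64(576), 160), (np.int64(570), 184), (np.int64(563), 208), (np.int64(557), 232), (np.int64(550), 256), (np.int64(544), 280), (np.int64(537), 304), (np.int64(531), 328)] [ 0.5792 -0.0555] 4.0776 43 1e-04
blue px in seam [0, 0, 0, 0, 0, 0, 0, 0, 0, 0]
```

View pics/w6.png

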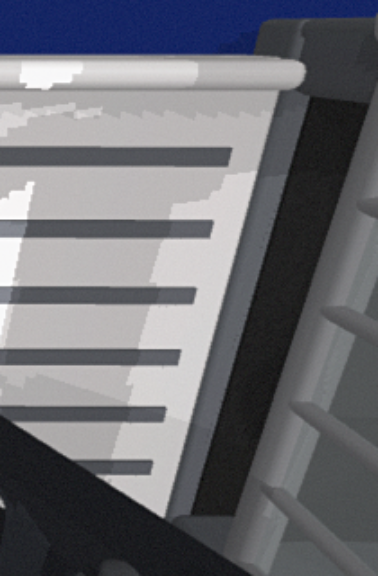

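The seam is closed: no blue is left between the tray edge and the sill, running (275,90) to (165,520) in the crop. They are parallel, and the lateral offset is about -0.6 mm. I'll release, lift, turn and go above the red catch.

Call:
servo_tool --motion '[[[0.5,0,0,0,0],[0.5,0,0,0,0],[0.5,0,0,0,0],[0.5,0,0,0.4,0],[0.5,0,0,0.6,0],[0.5,0,0,1,0],[0.5,0,0,1,0],[0.5,0,0,1,0],[0.5,0,0,1,0]]]'

```text
t: 9.2
eef_pos: [0.5615, 0.0565, 0.2393]
tool_rot: [0.003, 0.999, 0.032, -0.0]
contact_force: [1.2, -0.2, -0.3]
gripper_width: 0.499
grasp_force: 0.0
```

Call:
servo_tool --motion '[[[0.65,-0.23,-0.32,0,1],[0.65,-0.23,-0.32,0,1],[0.65,-0.23,-0.32,0,1],[0.65,-0.23,-0.32,0,1],[0.65,-0.23,-0.32,0,1],[0.65,-0.23,-0.32,0,1],[0.65,-0.23,-0.32,0,1],[0.65,-0.23,-0.32,0,1],[0.65,-0.23,-0.32,0,1],[0.65,-0.23,-0.32,0,1],[0.65,-0.23,-0.32,0,1],[0.65,-0.23,-0.32,0,1],[0.65,-0.23,-0.32,0,1],[0.65,0,0,0,0.08],[0.65,0,0,0,0]]]'

```text
t: 10.7
eef_pos: [0.4424, -0.1091, 0.2379]
tool_rot: [0.002, 0.685, 0.728, 0.002]
contact_force: [0.1, -0.1, 0.2]
gripper_width: 0.651
grasp_force: 0.0
```

```bash
python3 - <<'E'
from car import *
im,d,W,c=cloud("wrist"); save("w7.png",im); o=bot.get_obs(); print(o["eef_pos"],o["tool_rot"].round(4),o["q"].round(2)); carrier("w7",im,W)
m=(W[...,2]>.119)&(W[...,2]<.130)&(W[...,0]>.40)&(W[...,0]<.475)&(W[...,1]>-.13)&(W[...,1]<.02)
n,l,s,ce=cv2.connectedComponentsWithStats(m.astype(np.uint8))
for i in range(1,n):
    if s[i,4]>40: P=W[l==i]; print("top",s[i],np.percentile(P,[3,97],axis=0).round(4).tolist(),im[l==i].mean(0).round())
E
```

```text
[ 0.44276913 -0.10850194  0.23795353] [0.0018 0.685  0.7286 0.0023] [ 0.46  0.15 -0.39  2.06  0.07  0.94  0.1 ]
== w7
yel 430 [ 0.4547 -0.0211  0.1236] [[0.4509, -0.0324], [0.4592, -0.01]]
red 300 [ 0.4605 -0.0991  0.1235] [[0.4568, -0.1106], [0.4647, -0.0886]]
post 651 [ 0.5345 -0.0542  0.1449] [ 0.5268 -0.0638  0.1351] [ 0.5454 -0.0454  0.1474]
+x wall outer 28 (np.float32(0.6329), np.float32(-0.1468)) 21.18 0.0234
-x wall outer 28 (np.float32(0.4867), np.float32(-0.146)) -85.93 0.0002
back outer 21 (np.float32(0.5856), np.float32(-0.2189)) 3.87 0.0024
disc 1171 [ 0.6538 -0.0523  0.1016] ((0.6550137996673584, -0.05919947475194931), 0.026164276525378227)
top [280  67  14  38 431] [[0.4166, -0.0352, 0.1197], [0.4248, -0.0122, 0.1253]] [24. 24. 26.]
top [329  66  13  39 436] [[0.4509, -0.0327, 0.1194], [0.4591, -0.01, 0.1254]] [216. 184.  65.]
top [285 177  12  32 313] [[0.4224, -0.1142, 0.1197], [0.4305, -0.0912, 0.125]] [19. 19. 21.]
top [329 176  11  33 319] [[0.4568, -0.1116, 0.1195], [0.4648, -0.0887, 0.1251]] [146.  31.  29.]
```

Call:
servo_tool --motion '[[[0.85,-0.05,0.09,-0.5,0.07],[0.85,-0.05,0.08,-0.7,0],[0.85,0,0,-0.7,0],[0.85,0,0,-0.6,0],[0.85,0,0,-0.4,0],[0.85,0,0,0,0],[0.85,0,0,0,0]]]'

```text
t: 11.45
eef_pos: [0.439, -0.1013, 0.1221]
tool_rot: [0.002, 0.681, 0.732, 0.002]
contact_force: [1.0, -0.3, 0.2]
gripper_width: 0.852
grasp_force: 0.0
```

Call:
servo_tool --motion '[[[0.6,0,0,0,0],[0.4,0,0,0,0],[0.3,0,0,0,0],[0.3,0,0,0,0],[0.3,0,0,0,0],[0.3,0,0,0,0]]]' --newtons 30

```text
t: 12.05
eef_pos: [0.4374, -0.1023, 0.1234]
tool_rot: [0.001, 0.681, 0.732, 0.001]
contact_force: [-8.2, 0.1, 17.2]
gripper_width: 0.345
grasp_force: 32.7
```

```bash
python3 - <<'E'
from car import *
im,d,W,c=cloud("wrist"); save("w8.png",im); o=bot.get_obs(); print(o["eef_pos"],o["contact_force"],o["gripper_width"],o["grasp_force"]); carrier("w8",im,W)
E
```

```text
[ 0.43737279 -0.10234499  0.12336064] [-7.44808744  0.48958262 18.67482927] 0.3499958975508861 32.66164273023605
== w8
yel 1557 [ 0.4543 -0.0206  0.1235] [[0.4508, -0.0324], [0.459, -0.0099]]
red 766 [ 0.449  -0.0992  0.1236] [[0.4456, -0.1114], [0.4527, -0.0893]]
post 3286 [ 0.5317 -0.0472  0.1446] [ 0.4801 -0.1     0.135 ] [ 0.5457 -0.0379  0.158 ]
+x wall outer 14 (np.float32(0.5037), np.float32(-0.1264)) -60.67 0.005
-x wall outer 14 (np.float32(0.4967), np.float32(-0.1264)) -55.96 0.0057
back outer few
```

The red catch is fully squeezed, with the bar moved about 11.5 mm, and the post popped about 8 mm ajar. I'll release and go to yellow.

Call:
servo_tool --motion '[[[0.85,0,0,0,0],[0.85,0,0,0,0],[0.85,0,0,0,0],[0.85,0,0,0.7,0],[0.85,0,0,0.8,0],[0.85,-0.06,0.66,0,0],[0.85,-0.06,0.66,0,0],[0.85,-0.06,0.66,0,0],[0.85,0,0,0,0],[0.85,0,0,0,0]]]'

```text
t: 13.1
eef_pos: [0.4309, -0.0227, 0.1818]
tool_rot: [0.002, 0.68, 0.733, 0.002]
contact_force: [0.2, 0.2, -0.1]
gripper_width: 0.853
grasp_force: 0.0
```

```bash
python3 - <<'E'
from car import *
im,d,W,c=cloud("wrist"); o=bot.get_obs(); print(o["eef_pos"],o["contact_force"],o["gripper_width"]); carrier("w9",im,W)
m=(W[...,2]>.119)&(W[...,2]<.130)&(W[...,0]>.40)&(W[...,0]<.475)&(W[...,1]>-.13)&(W[...,1]<.02)
n,l,s,ce=cv2.connectedComponentsWithStats(m.astype(np.uint8))
for i in range(1,n):
    if s[i,4]>40: P=W[l==i]; print("top",s[i],np.percentile(P,[3,97],axis=0).round(4).tolist(),im[l==i].mean(0).round())
E
```

```text
[ 0.43105265 -0.02333491  0.18177905] [ 0.75208524 -0.65899413 -0.6135376 ] 0.8502395331921743
== w9
yel 484 [ 0.4545 -0.0192  0.1234] [[0.4508, -0.0311], [0.4591, -0.0089]]
red 323 [ 0.4601 -0.098   0.1233] [[0.4567, -0.1101], [0.4641, -0.0884]]
post 884 [ 0.5337 -0.0449  0.1444] [ 0.5263 -0.0562  0.1351] [ 0.546  -0.0378  0.1476]
+x wall outer 19 (np.float32(0.6142), np.float32(-0.1312)) 13.09 0.0158
-x wall outer 19 (np.float32(0.4858), np.float32(-0.13)) -85.13 0.0009
back outer few
disc 1141 [ 0.6544 -0.0518  0.1015] ((0.6569478511810303, -0.05901964753866196), 0.026202432811260223)
top [287 209  14  41 489] [[0.4167, -0.0344, 0.1195], [0.4247, -0.0113, 0.1249]] [23. 22. 25.]
top [342 210  15  40 494] [[0.4508, -0.0315, 0.1194], [0.4591, -0.0089, 0.125]] [191. 159.  57.]
top [289 316  13  34 361] [[0.4223, -0.1132, 0.1192], [0.4304, -0.0908, 0.1247]] [19. 19. 23.]
top [338 317  13  33 361] [[0.4567, -0.1109, 0.1195], [0.4646, -0.0884, 0.1249]] [145.  31.  30.]
```

Call:
servo_tool --motion '[[[0.85,0.03,0.04,-0.7,0],[0.85,0,0,-0.5,0],[0.85,0,0,-0.22,0],[0.85,0,0,0,0],[0.6,0,0,0,0],[0.4,0,0,0,0],[0.3,0,0,0,0],[0.3,0,0,0,0],[0.3,0,0,0,0],[0.3,0,0,0,0]]]'

```text
t: 14.15
eef_pos: [0.4315, -0.0215, 0.1265]
tool_rot: [0.002, 0.681, 0.732, 0.001]
contact_force: [-7.6, -0.1, 15.8]
gripper_width: 0.349
grasp_force: 31.5
```

```bash
python3 - <<'E'
from car import *
im,d,W,c=cloud("wrist"); o=bot.get_obs(); print(o["eef_pos"],o["contact_force"],o["gripper_width"],o["grasp_force"]); carrier("w10",im,W)
E
```

```text
[ 0.43148368 -0.02155936  0.12647462] [-7.05372278  0.02122563 16.2878766 ] 0.3453874826701637 31.52472048997879
== w10
yel 812 [ 0.4432 -0.02    0.1235] [[0.4398, -0.0323], [0.447, -0.0096]]
post 1953 [ 0.5333 -0.0344  0.1442] [ 0.4801 -0.0467  0.135 ] [ 0.5458 -0.0259  0.1577]
+x wall outer 9 (np.float32(0.6565), np.float32(-0.108)) -78.83 0.0015
-x wall outer 9 (np.float32(0.6522), np.float32(-0.108)) -85.21 0.0003
back outer few
```

Yellow is squeezed and the gate popped to about 0.16 rad, with the post at y ≈ -0.035. I'll release, lift and go above the post.

Call:
servo_tool --motion '[[[0.85,0,0,0,0],[0.85,0,0,0,0],[0.85,0,0,0,0],[0.85,0,0,1,0],[0.85,0,0,1,0],[0.6,0.9,-0.1,0,0],[0.6,0.9,-0.1,0,0],[0.6,0.85,-0.14,0,0],[0.6,0,0,0,0],[0.6,0,0,0,0]]]'

```text
t: 15.2
eef_pos: [0.5379, -0.0347, 0.2044]
tool_rot: [0.001, 0.681, 0.732, 0.002]
contact_force: [-1.2, -0.0, 0.7]
gripper_width: 0.602
grasp_force: 0.0
```

```bash
python3 - <<'E'
from car import *
im,d,W,c=cloud("wrist"); o=bot.get_obs(); print(o["t"],o["eef_pos"],o["contact_force"],o["gripper_width"],o["q"].round(2)); save("w11.png",im)
hsv=cv2.cvtColor(im,cv2.COLOR_RGB2HSV)
q=(hsv[...,2]<60)&(W[...,2]>.143)&(W[...,2]<.152)&(np.hypot(W[...,0]-.538,W[...,1]+.035)<.025); P=W[q]; print(len(P),P.min(0),P.max(0),np.median(P,0))
E
```

```text
15.25 [ 0.5372322  -0.03457844  0.20446695] [-0.55652612  0.16407031 -1.22522138] 0.6024092532061855 [ 0.3   0.34 -0.42  1.91  0.17  0.92 -0.14]
607 [ 0.52774546 -0.04594516  0.14300844] [ 0.54563078 -0.02817137  0.1472494 ] [ 0.53661488 -0.03645411  0.14490864]
```

Call:
servo_tool --motion '[[[0.6,0,-0.05,-0.5,0],[0.6,0,0,-0.8,0],[0.6,0,0,-0.63,0],[0.6,0,0,0,0],[0.4,0,0,0,0],[0,0,0,0,0],[0,0,0,0,0],[0,0,0,0,0],[0,0,0,0,0]]]' --newtons 60

```text
t: 16.15
eef_pos: [0.5364, -0.0369, 0.1293]
tool_rot: [0.001, 0.681, 0.732, 0.0]
contact_force: [-10.5, -0.0, 8.5]
gripper_width: 0.186
grasp_force: 58.1
```

```bash
python3 - <<'E'
import numpy as np
from station import bot
o=bot.get_obs(); p=o["eef_pos"][:2]; print(p)
ex=np.array([.0698,-.9976]); ey=np.array([.9976,.0698]); h=np.array([.6558,-.0465])
d=p-h; print("r",np.hypot(*d),"a",np.arctan2(-d@ex,-d@ey))
prev=p; a0=np.arctan2(-d@ex,-d@ey)
for a in np.linspace(a0,1.66,17)[1:]:
    q=h+.118*(-np.sin(a)*ex-np.cos(a)*ey); print(round(a,2),q.round(4),((q-prev)/.04).round(2)); prev=q
E
```

```text
[ 0.53642292 -0.03688388]
r 0.11976375656872834 a 0.150233022576493
0.24 [ 0.5396 -0.026 ] [0.08 0.27]
0.34 [ 0.542  -0.0151] [0.06 0.27]
0.43 [ 0.5455 -0.0045] [0.09 0.26]
0.53 [0.5499 0.0057] [0.11 0.26]
0.62 [0.5553 0.0154] [0.13 0.24]
0.72 [0.5616 0.0246] [0.16 0.23]
0.81 [0.5687 0.0331] [0.18 0.21]
0.91 [0.5766 0.041 ] [0.2 0.2]
1.0 [0.5852 0.0481] [0.21 0.18]
1.09 [0.5944 0.0543] [0.23 0.16]
1.19 [0.6042 0.0596] [0.24 0.13]
1.28 [0.6144 0.064 ] [0.26 0.11]
1.38 [0.625  0.0674] [0.26 0.09]
1.47 [0.6359 0.0698] [0.27 0.06]
1.57 [0.647  0.0712] [0.28 0.03]
1.66 [0.6581 0.0715] [0.28 0.01]
```

Call:
servo_tool --motion '[[[0,0.02,0.27,0,0],[0,0.06,0.27,0,0],[0,0.09,0.26,0,0],[0,0.11,0.26,0,0],[0,0.13,0.24,0,0],[0,0.16,0.23,0,0],[0,0.18,0.21,0,0],[0,0.2,0.2,0,0],[0,0,0,0,0]]]'

```text
t: 17.05
eef_pos: [0.5777, 0.043, 0.1294]
tool_rot: [0.002, 0.68, 0.733, 0.004]
contact_force: [-1.8, 4.0, 4.8]
gripper_width: 0.185
grasp_force: 59.5
```

Call:
servo_tool --motion '[[[0,0.21,0.18,0,0],[0,0.23,0.16,0,0],[0,0.24,0.13,0,0],[0,0.26,0.11,0,0],[0,0.26,0.09,0,0],[0,0.27,0.06,0,0],[0,0.28,0.03,0,0],[0,0.28,0.01,0,0],[0,0,0,0,0],[0,0,0,0,0]]]'

```text
t: 18.05
eef_pos: [0.6587, 0.0707, 0.1294]
tool_rot: [0.003, 0.681, 0.732, 0.003]
contact_force: [-2.5, -1.4, 6.1]
gripper_width: 0.191
grasp_force: 59.6
```

```bash
python3 - <<'E'
from h import *
o=bot.get_obs(); p=o["eef_pos"][:2]
ex=np.array([.0698,-.9976]); ey=np.array([.9976,.0698]); h=np.array([.6558,-.0465])
d=p-h; print(o["t"],p,"r",np.hypot(*d),"a",np.arctan2(-d@ex,-d@ey),o["contact_force"],o["grasp_force"],o["gripper_width"])
a,_,W,c=cloud("scene"); b,_,W2,c2=cloud("side"); w,_,_,_=cloud("wrist"); save("w12.png",w)
z=lambda i,y,x:cv2.resize(i[y:y+150,x:x+200],(400,300),interpolation=cv2.INTER_CUBIC)
save("fin.png",np.vstack([np.hstack([z(a,100,240),z(b,110,230)]),np.hstack([cv2.resize(w,(400,250)),np.zeros((250,400,3),np.uint8)])]))
E
```

```text
18.05 [0.65866786 0.07066764] r 0.11720273268635634 a 1.665122038176037 [-2.50628996 -1.43299724  6.11976728] 59.588870822008175 0.1912816699914955
```

View pics/fin.png

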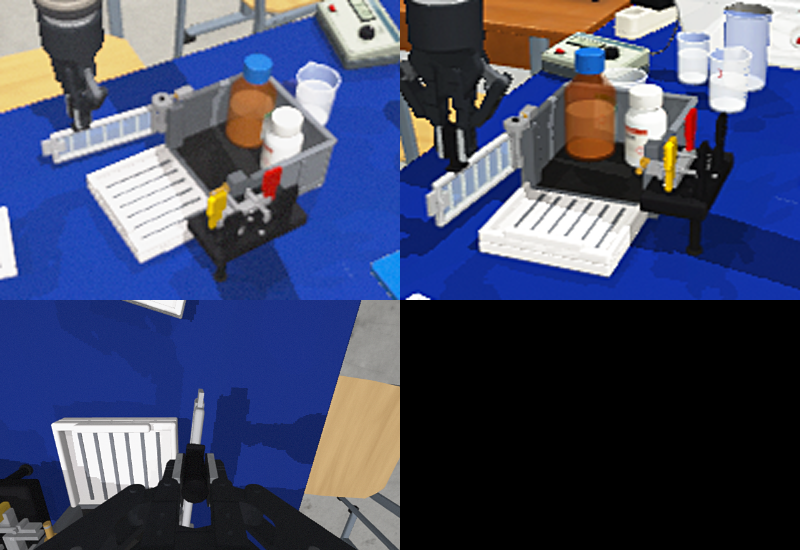

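The gate is wide open at about 1.66 rad, with the post held at (200,480) in the wrist tile. The tray sits against the carrier, and the bottles and beaker are standing. One last numeric check of the tray, then hand-in.

```bash
python3 - <<'E'
from h import *
ex=np.array([.0698,-.9976]); ey=np.array([.9976,.0698]); O=np.array([.5769,-.1372])
im,_,W,c=cloud("wrist"); hsv=cv2.cvtColor(im,cv2.COLOR_RGB2HSV)
q=(hsv[...,1]<70)&(hsv[...,2]>110)&(W[...,2]>.030)&(W[...,2]<.038)&(np.hypot(W[...,0]-.5626,W[...,1]-.0673)<.06)
P=(W[q][:,:2]-O); L=np.c_[P@ex,P@ey]; print("lip carrier x,y range (want -210..-200, +-45)",np.percentile(L,[2,50,98],axis=0).round(4).tolist())
v=cv2.fitLine(L.astype(np.float32),cv2.DIST_HUBER,0,.01,.01).ravel(); print("tilt deg",np.degrees(np.arctan(v[0]/v[1])))
print(bot.get_obs()["t"])
E
```

```text
lip carrier x,y range (want -210..-200, +-45) [[-0.2095, -0.0423], [-0.2058, -0.0008], [-0.2, 0.0426]]
tilt deg -0.4080876
18.25
```

```bash
python3 -c "
from station import bot
print(bot.hand_in())"
```

```text
the job is handed in; nothing more can be done
None
```

I handed the job in at about 18 s: the tray is flush with the sill and in line within about 1 mm, both catches were squeezed in order, the gate is held open by its post at about 1.66 rad, and the bottles and beaker are still standing; the verdict was not shown.

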